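# Hook the crockery gate open

## Task

The little gate of the crockery bay on the kitchen counter is latched shut. Lift its steel latch bar by the red grip until the nose clears the catch, swing the gate open with the bar raised and feel along the grey kerb for its slot, letting the bar drop fully into it so that the gate stays hooked open; then let go. Do not shift the plates, the jar or the mug.

Things in the scene. Friction and masses are not known exactly. Their poses are not given: they have to be found in the camera images.
- bay: Open-topped crockery bay fixed to the counter: wooden floor 200 x 180 mm, white walls 70 mm high. Origin: on the gate's vertical hinge axis, at counter height; z up. The shut gate reaches from the hinge towards -y; the bay lies behind it, at +x. Opened by an angle q, the gate points from the hinge along (-sin q, -cos q) in this frame: at 90 degrees to -x, towards the robot.
- catch_gap (a point): Middle of the catch that holds the gate shut, level with its top, 195 mm from the hinge axis: two grey blocks, 28 mm high, 15 mm thick, 54 mm long (168 to 222 mm from the axis), with an 18 mm gap between them in which the bar's nose stands at the start.
- kerb_centre (a point): Point on the hinge axis, 28 mm up, level with the flat top of the grey curved kerb fixed on the counter round this axis, at radius 168 to 222 mm. One slot, 18 mm wide, cuts right across it down to the counter. The slot is NOT measured: it lies anywhere from 55 to 80 degrees of gate opening. The kerb runs from 33 degrees before the slot to 42 past it; its end faces are upright.
- gate (a joint): Opening angle of the gate, rad: 0 shut, grows as it swings towards the robot, stop at 1.65. A wooden lattice, 14 mm thick, ending 160 mm from the hinge axis, its top 86 mm above the counter, about 0.45 kg. The hinge is a little stiff (0.07 N m): the gate stays where it is left, unless the nose in a slot or gap stops it.
- bar (a joint): Angle of the latch bar, rad: 0 fully down, grows as its nose end is lifted, stop at 0.8. It falls by its own weight (about 0.4 kg). Above 0.11 the nose clears catch and kerb; riding on the kerb's smooth top it reads about 0.107; over the slot it drops to 0 by itself if nothing holds it up.
- bar_grip (a point): Centre of the red upright grip on the bar, 120 mm from the hinge axis and 135 mm above the counter with the bar down: a plate 36 mm long (along the bar), 14 mm thick (across the gate), free from 108 to 160 mm above the counter. x axis across the gate (pinch along it), y along the bar towards the hinge.
- bar_pivot (a point): The bar's pivot, a horizontal pin across the gate, 20 mm from the hinge axis and 98 mm above the counter; moves with the gate. The steel bar, 12 mm thick, lies along the gate's top, from 88 to 108 mm above the counter.
- nose_tip (a point): Lower end of the bar's nose, a round-ended rod, 12 mm across, that hangs down from the bar's free end 190 mm from the hinge axis; 10 mm above the counter with the bar down.
- plates_mid (a point): Centre of a stack of dark blue plates, 132 mm across, 34 mm high, in the bay; leave alone.
- jar_mid (a point): Centre of an amber glass jar, 74 mm across, 120 mm high, standing to the right of the bay as the robot sees it; leave alone.
- mug_mid (a point): Centre of a white mug, 72 mm across, 85 mm high, standing to the left of the bay; leave alone.

How it is judged:
By the outcome, as a careful person would: the job done as asked, in the order asked, and still so for the second after the job is handed in, with the robot touching nothing.
It also fails if it takes over 40 s, if anything falls off the work surface, if the arm or the gripper's body presses on something with over 40 N, if the wrist force passes 120 N, or if a joint passes its speed limit or range.

## Robot

A 6-joint arm with a two-finger parallel gripper is mounted at the origin on the work surface. World frame = base frame: x ahead of the robot, y to its left, z up, the work surface at z = 0. Lengths are in mm, angles in rad, forces in N, time in s.
With the tool pointing down it reaches from about 425 to 925 mm from the base axis. Payload 12.5 kg.
Tool frame: the origin (TCP) lies midway between the tips of the shut fingers; the grasp point (between the pads) lies 19 mm behind it; z points along the fingers, y is the line along which they close (so a half turn about z gives the same grasp; the last joint's range is limited). The gripper opens to 85 mm and grips with 20 to 120 N. Pads are 22 mm wide; open, the fingers measure 114 mm over their backs; the gripper's body (76 mm by 85 mm) begins 54 mm behind the grasp point. The pads swing forward as they close: fully open they stand 13 mm farther back than shut.
Start: joints at [-0.106, 0.491, 1.559, -0, 1.092, -0.106], TCP at [625.018, 0.021, 204.027] pointing down, gripper open.
Joint ranges: [-3.1, 3.1], [-0.84, 2.19], [0.05, 2.79], [-1.13, 4.28], [0.06, 2.93], [-2.69, 2.69]. Speed limits (rad/s): [2.22, 2.22, 2.79, 3.14, 3.14, 3.14].

## Interface

Orientations are given as a rotation vector (axis times angle).
In Python, from rig import manip gives the robot as it stands. The module is installed in compiled form; this text tells all that it offers.
- The arm moves only by the tool move_arm, never from a script. Its argument "deltas" is a list of rows, each a list of 4 numbers: the shift along the tool's x, y, z in m, then the turn about the tool's z in rad. In form: [[tx, ty, tz, yaw], ...]. A call has 1 to 5 rows; each row is the pose to reach, as a shift and turn from the pose commanded when the call began, along the tool's axes at that moment; what a row does not reach only later rows make up. A row lasts 1/12 s, in which the tool goes at most 41.7 mm and 7.16 degrees, less where a joint would pass 70% of its speed; a pose out of reach is approached as far as the arm can. A call with a gripper value outside its range is refused whole. "gripper" is the closure, from 0 (fully open) to 1 (shut), set as the call begins (left out, the last holds). The fingers move at their own pace and stop on an object; "newtons" is the grip in N (left out, the last holds). Time passes only in rows, so rows that repeat a pose let the fingers close. It gives the time, the measured TCP pose, the force, the opening and the grip force at its end, in the units of the state.
- manip.get_obs(): the state, without advancing time (a new reading comes with each control period).
- manip.snapshot(name): name is "scene" or "side" or "wrist"; returns a dict with "img" (480x640x3 uint8, red, green, blue), "depth" (480x640 float32, mm along the optical axis (not along the pixel's ray), 0 where there is no reading), "K" (3x3 intrinsics, pixels), "world_to_cam" (4x4, takes a point from world to camera coordinates); the wrist camera has in their place "mount" (4x4, takes a point from camera to tool coordinates, whose origin is the TCP and whose axes are the flange's). Camera axes: x right, y up, looking along -z (the intrinsics and any distortion apply to the point x, -y, -z); pixel columns grow to the right and rows downward; lengths in mm; the calibration is good to about 2 mm. A picture is of the moment at which its call begins: read the wrist's pose just before it.
- manip.job_done(): hands the job in; it is judged then, once.
The state is a dict: "clock": time; "joint_pos": joint angles; "qvel": joint speeds; "effort": joint torques, N m; "tcp_pos": TCP position; "tool_rot": TCP orientation; "ft_force": force on the tool from outside, world axes, zero at the start; "ft_torque": the same for the moment, N m; "finger_gap": opening from 0.0 (shut) to 1.0 (fully open); "grip_force": force on a finger pad.
Only numpy, scipy, OpenCV 4.12 (cv2) and the standard library are available. Lean on these libraries where they do the work, as an engineer would, in place of code of your own. Each camera call takes 0.05 s, during which the arm holds its last target. There are 200 camera calls.

## Working session

There is one attempt and no reset: what is moved stays moved. The work goes in short steps, Python scripts to look and compute and a tool call to move; the robot and the scene stay as the last step left them, time stands still between calls to the robot, and variables do not carry over. Pictures are saved under pics/ and viewed, at most 10 in all, crops included, and the job is handed in when it is done.

Besides the shell and the picture viewer there is one more tool, called as a command line: name --pt "numbers of a row" for each row, then --argument value for the rest. move_arm: Moves the arm, as the interface text tells. Its arguments: {"type":"object","properties":{"deltas":{"type":"array"},"gripper":{"type":"number"},"newtons":{"type":"number"}},"required":["deltas"]}

```bash
mkdir -p pics; cat > h.py <<'E'
import numpy as np, cv2
from rig import manip
def snap(n,f):
    s=manip.snapshot(n); cv2.imwrite('pics/'+f,s['img'][:,:,::-1]); np.savez(f[:-4]+'.npz',**s); return s
def world(s,u,v,d=None):
    K=s['K']; d=s['depth'][v,u] if d is None else d
    x=(u-K[0,2])/K[0,0]*d; y=(v-K[1,2])/K[1,1]*d
    return (np.linalg.inv(s['world_to_cam'])@np.array([x,-y,-d,1]))[:3]
def cloud(s):
    K=s['K']; d=s['depth']; v,u=np.mgrid[:480,:640]
    P=np.stack([(u-K[0,2])/K[0,0]*d,-(v-K[1,2])/K[1,1]*d,-d,np.ones_like(d)],-1)
    return (P@np.linalg.inv(s['world_to_cam']).T)[...,:3]
E
python3 - <<'E'
from h import *
o=manip.get_obs(); print(o)
for n in('scene','side'):
    s=snap(n,n+'0.png'); print(s['K'],s['world_to_cam'],s.keys())
E
```

```text
{'clock': 0.0, 'joint_pos': array([-1.05600021e-01,  4.91583902e-01,  1.55946012e+00, -1.05382634e-05,
        1.09167635e+00, -1.05603151e-01]), 'qvel': array([ 0.00023937,  0.00044089,  0.00038181, -0.00028018, -0.00040934,
        0.00070375]), 'effort': array([-2.53899279e-04, -6.18447447e+01, -2.61596632e+01, -1.41405640e-04,
        4.01603000e-03, -9.44706159e-06]), 'tcp_pos': array([6.24745262e+02, 4.70538348e-02, 2.03408953e+02]), 'tool_rot': array([-2.22081646e+00, -2.22083421e+00,  1.12467494e-03]), 'ft_force': array([ 0.16849066,  0.4577855 , -0.35501282]), 'ft_torque': array([ 0.01259115, -0.02901461, -0.00819138]), 'grip_force': 0.0, 'finger_gap': 1.0004244927161405}
[[498.04618693   0.         318.38049508]
 [  0.         498.04618693 232.37089291]
 [  0.           0.           1.        ]] [[ 8.74546011e-01  4.84870395e-01 -8.36513250e-03 -5.45744930e+02]
 [-3.89136376e-01  7.11958152e-01  5.84541248e-01  1.93145223e+02]
 [ 2.89382370e-01 -5.07953040e-01  8.11320870e-01 -1.15052436e+03]
 [ 0.00000000e+00  0.00000000e+00  0.00000000e+00  1.00000000e+00]] dict_keys(['img', 'depth', 'K', 'world_to_cam'])
[[517.37034476   0.         322.36809305]
 [  0.         517.37034476 239.16414731]
 [  0.           0.           1.        ]] [[ 9.38020392e-01 -3.46389524e-01 -1.14909133e-02 -6.11611285e+02]
 [ 2.64370869e-01  6.93688166e-01  6.70003561e-01 -2.68393249e+02]
 [-2.24111104e-01 -6.31514866e-01  7.42268945e-01 -8.28713945e+02]
 [ 0.00000000e+00  0.00000000e+00  0.00000000e+00  1.00000000e+00]] dict_keys(['img', 'depth', 'K', 'world_to_cam'])
```

View pics/scene0.png

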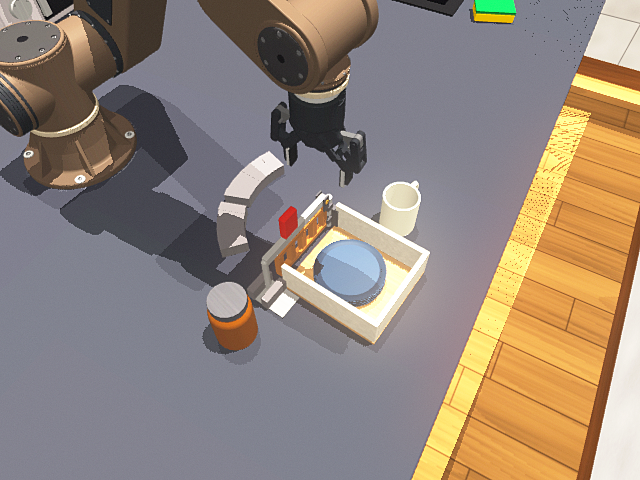

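View pics/side0.png

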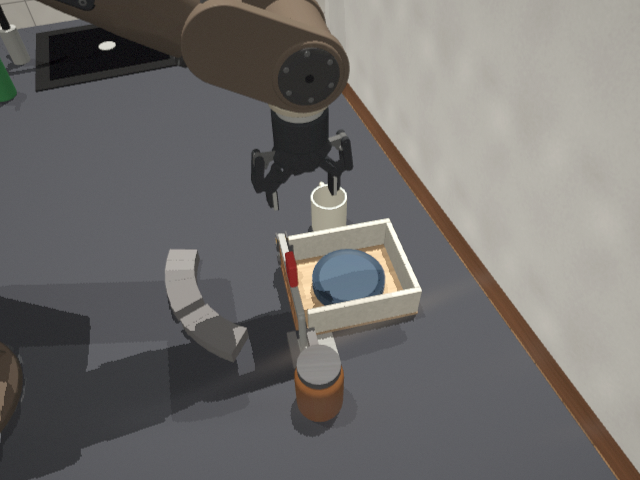

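The scene view shows the red grip at (288,222), the gate from about (327,200) to (268,290), and the kerb with its slot near (232,203). In the side view the slot is at about (187,312). Next I'll fit the kerb circle, the gate line and the slot from depth.

```bash
cat > fit.py <<'E'
from h import *
from scipy.optimize import least_squares
for n in('scene','side'):
    s=dict(np.load(n+'0.npz')); W=cloud(s); im=s['img'].astype(int); ok=s['depth']>0
    red=ok&(im[...,0]>110)&(im[...,1]<50)&(im[...,2]<50)
    R=W[red]; R=R[(R[:,2]>105)&(R[:,2]<175)]
    print(n,'red',len(R),R.mean(0),R.min(0),R.max(0))
    # bar: z 100..114 near grip
    c=R.mean(0)[:2]
    m=ok&(abs(W[...,2]-108)<4)&(np.hypot(W[...,0]-c[0],W[...,1]-c[1])<140)&~red
    B=W[m]; print('bar',len(B)); 
    d=B[:,:2]; mu=np.median(d,0); u,sv,vt=np.linalg.svd(d-mu,full_matrices=False); 
    for _ in range(5):
        r=abs((d-mu)@vt[1]); k=r<10; mu=d[k].mean(0); vt=np.linalg.svd(d[k]-mu,full_matrices=False)[2]
    t=(d[k]-mu)@vt[0]; print('line',mu,vt[0],np.degrees(np.arctan2(vt[0][1],vt[0][0])),np.percentile(t,[0,2,98,100]),k.sum())
    # kerb top
    m=ok&(abs(W[...,2]-28)<3)&(W[...,0]<c[0]-15)&(W[...,0]>c[0]-300)&(abs(W[...,1]-c[1])<260)
    Kp=W[m]; print('kerb',len(Kp),Kp.min(0),Kp.max(0))
    def f(p):
        r=np.hypot(Kp[:,0]-p[0],Kp[:,1]-p[1]); return np.maximum(0,abs(r-195)-27)+.02*(r-195)
    q=least_squares(f,[c[0],c[1]+120],loss='soft_l1').x; print('centre',q)
    a=np.degrees(np.arctan2(-(Kp[:,0]-q[0]),-(Kp[:,1]-q[1]))); rr=np.hypot(Kp[:,0]-q[0],Kp[:,1]-q[1])
    k=(rr>165)&(rr<225)
    h,e=np.histogram(a[k],np.arange(0,130,1.5)); print(list(zip(e[:-1],h)))
E
python3 fit.py
```

```text
scene red 314 [589.48298999 -42.56613687 148.00538512] [579.54844956 -57.39200016 113.79150477] [596.37018311 -21.76413425 163.89800474]
bar 530
line [590.72449758 -18.58435218] [-0.12046018 -0.99271816] -96.9186613980687 [-87.60253543 -83.78280068  88.54133666  91.44693635] 525
kerb 2561 [ 378.34968001 -241.43487685   25.00344435] [574.17098918 176.43761428  30.9906748 ]
centre [600.67877054  78.5662049 ]
[(np.float64(0.0), np.int64(0)), (np.float64(1.5), np.int64(0)), (np.float64(3.0), np.int64(0)), (np.float64(4.5), np.int64(0)), (np.float64(6.0), np.int64(0)), (np.float64(7.5), np.int64(1)), (np.float64(9.0), np.int64(47)), (np.float64(10.5), np.int64(48)), (np.float64(12.0), np.int64(57)), (np.float64(13.5), np.int64(13)), (np.float64(15.0), np.int64(0)), (np.float64(16.5), np.int64(0)), (np.float64(18.0), np.int64(0)), (np.float64(19.5), np.int64(0)), (np.float64(21.0), np.int64(0)), (np.float64(22.5), np.int64(0)), (np.float64(24.0), np.int64(0)), (np.float64(25.5), np.int64(0)), (np.float64(27.0), np.int64(0)), (np.float64(28.5), np.int64(0)), (np.float64(30.0), np.int64(0)),
[... 4827 characters left out ...]
64(60)), (np.float64(99.0), np.int64(57)), (np.float64(100.5), np.int64(63)), (np.float64(102.0), np.int64(60)), (np.float64(103.5), np.int64(65)), (np.float64(105.0), np.int64(53)), (np.float64(106.5), np.int64(55)), (np.float64(108.0), np.int64(63)), (np.float64(109.5), np.int64(59)), (np.float64(111.0), np.int64(56)), (np.float64(112.5), np.int64(52)), (np.float64(114.0), np.int64(55)), (np.float64(115.5), np.int64(56)), (np.float64(117.0), np.int64(19)), (np.float64(118.5), np.int64(1)), (np.float64(120.0), np.int64(0)), (np.float64(121.5), np.int64(0)), (np.float64(123.0), np.int64(0)), (np.float64(124.5), np.int64(0)), (np.float64(126.0), np.int64(0)), (np.float64(127.5), np.int64(0))]
```

move_arm --pt "-0.021 -0.019 0 0.06" --pt "-0.042 -0.0385 0 0.119" --pt "-0.042 -0.0385 0.035 0.119" --pt "-0.042 -0.0385 0.07 0.119" --pt "-0.042 -0.0385 0.082 0.119" --gripper 0.0 --newtons 40

```text
clock: 0.52
tcp_pos: [584.5, -42.1, 118.2]
tool_rot: [-2.348, -2.082, 0.005]
ft_force: [-0.3, 0.8, -0.2]
finger_gap: 1.0
grip_force: 0.0
```

move_arm --pt "0 0 0 0" --pt "0 0 0 0" --pt "0 0 0 0" --gripper 0.6

```text
clock: 0.77
tcp_pos: [587.2, -42.0, 123.0]
tool_rot: [2.349, 2.085, 0.001]
ft_force: [-0.9, -0.1, -0.0]
finger_gap: 0.606
grip_force: 0.0
```

```bash
python3 - <<'E'
from h import *
a=snap('scene','scene1.png')['img'];b=manip.snapshot('wrist'); print(b['mount'])
c=cv2.resize(a[120:320,180:380],(400,400)); w=cv2.resize(b['img'],(400,300)); w=np.vstack([w,np.zeros((100,400,3),np.uint8)])
cv2.imwrite('pics/c1.png',np.hstack([c,w])[:,:,::-1]); o=manip.get_obs(); print(o['tcp_pos'],o['finger_gap'],o['ft_force'])
E
```

```text
[[-3.37658285e-04  9.55367033e-01  2.95421256e-01  7.47840631e+01]
 [ 9.99999939e-01  2.96846611e-04  1.82995629e-04 -3.53519492e-01]
 [ 8.71331925e-05  2.95421300e-01 -9.55367075e-01 -1.69793587e+02]
 [ 0.00000000e+00  0.00000000e+00  0.00000000e+00  1.00000000e+00]]
[587.17493366 -41.97703952 123.32846238] 0.42174887480402384 [-0.33003123  0.34756658 -0.45926826]
```

View pics/c1.png

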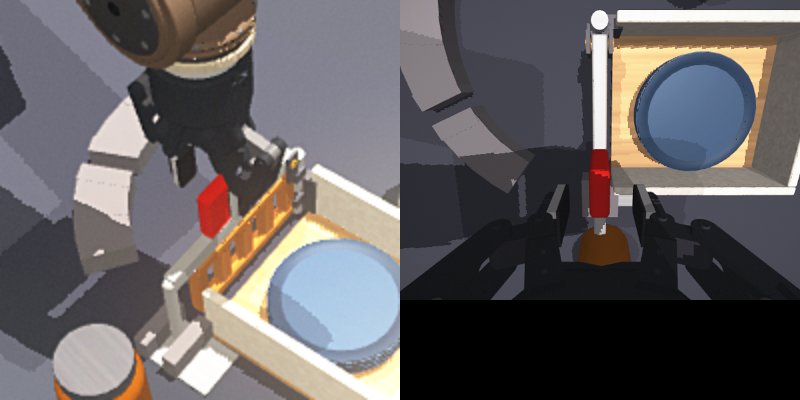

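The wrist view shows the red grip (600,185) centred between the fingers. I'll check along the bar by projecting the grasp point into the scene and wrist views.

```bash
python3 - <<'E'
from h import *
s=dict(np.load('scene1.npz'))
def pr(p):
    c=s['world_to_cam']@np.r_[p,1]; K=s['K']; return K[0,0]*c[0]/-c[2]+K[0,2],K[1,1]*-c[1]/-c[2]+K[1,2]
for p in([587,-42,142],[587,-42,160],[587,-42,108]): u,v=pr(p); print(p,u,v,'crop',(u-180)*2,(v-120)*2)
im=s['img'].astype(int); W=cloud(s); red=(im[...,0]>90)&(im[...,1]<50)&(im[...,2]<50)&(W[...,2]>105); v,u=np.nonzero(red); print(u.mean(),v.mean(),W[red].mean(0),W[red].min(0),W[red].max(0),manip.get_obs()['finger_gap'])
R=W[red]; t=R[R[:,2]>156]; print('top',len(t),t.mean(0))
E
```

```text
[587, -42, 142] 286.5554275509324 221.8538863740792 crop 213.1108551018648 203.7077727481584
[587, -42, 160] 285.9047335949776 215.35138287540786 crop 211.80946718995517 190.70276575081573
[587, -42, 108] 287.72503051127353 233.54194229049756 crop 215.45006102254706 227.08388458099512
286.54302670623144 222.6379821958457 [590.37960282 -46.9420851  147.63627637] [ 578.69596599 -457.30810357  111.46990703] [885.38035026 -23.21651547 815.97784808] 0.42174887480402384
top 129 [590.39806026 -45.61933094 165.66632071]
```

move_arm --pt "0 0 0 0" --pt "0 0 0 0" --pt "0 0 0 0" --pt "0 0 0 0" --pt "0 0 0 0" --gripper 1.0 --newtons 40

```text
clock: 1.28
tcp_pos: [586.3, -41.9, 123.0]
tool_rot: [2.349, 2.085, 0.0]
ft_force: [-3.6, 0.8, 7.5]
finger_gap: 0.149
grip_force: 40.8
```

move_arm --pt "0.0023 0 -0.0049 0" --pt "0.0049 0 -0.0098 0" --pt "0.0077 0 -0.0144 0" --pt "0.0107 0 -0.019 0" --pt "0.0107 0 -0.019 0"

```text
clock: 1.7
tcp_pos: [587.5, -29.9, 141.2]
tool_rot: [-2.348, -2.085, -0.0]
ft_force: [0.1, 5.1, -11.5]
finger_gap: 0.147
grip_force: 39.4
```

```bash
python3 - <<'E'
from h import *
a=snap('side','side2.png')['img'];b=snap('scene','scene2.png')['img']
cv2.imwrite('pics/c2.png',np.hstack([cv2.resize(b[120:320,180:380],(400,400)),cv2.resize(a[200:400,200:400],(400,400))])[:,:,::-1]); o=manip.get_obs(); print(o['tcp_pos'],o['finger_gap'],o['ft_force'],o['ft_torque'],o['grip_force'])
E
```

```text
[587.49950507 -30.24758777 140.78055596] 0.15027824460474043 [  1.47703619   5.71056321 -10.31685491] [ 0.61858259 -0.21415482 -0.02300165] 39.4182014465332
```

View pics/c2.png

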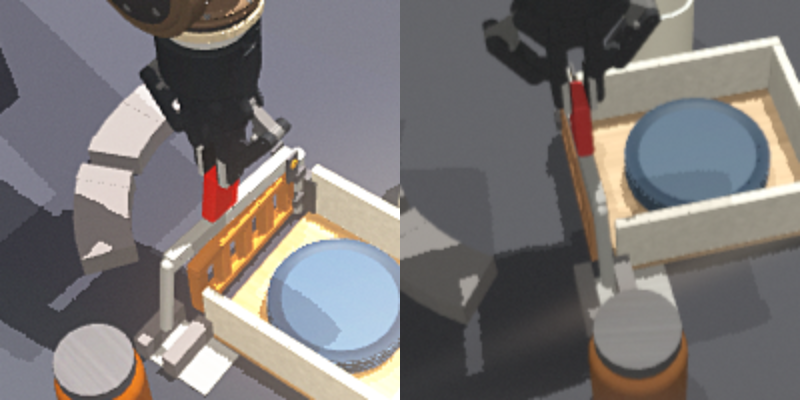

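The left crop shows the bar lifted: its free end moved from (172,280) to (168,262). I'll measure the bar angle from depth.

```bash
cat > bar.py <<'E'
from h import *
import sys
H=np.array([600.8,77.3])
def bar(s,q):
    "bar angle from top points outside the grip; a = world bearing of gate"
    a=np.radians(6.8+q); e=np.array([-np.sin(a),-np.cos(a)]); n=np.array([e[1],-e[0]])
    W=cloud(s); d=W[...,:2]-H; r=d@e; t=d@n
    m=(s['depth']>0)&(abs(t)<9)&(r>145)&(r<186)&(W[...,2]>90)&(W[...,2]<165)
    R=r[m]; Z=W[...,2][m]; top=[(x,np.median(Z[(abs(R-x)<4)&(Z>np.percentile(Z[abs(R-x)<4],60))])) for x in(150,160,170,180) if (abs(R-x)<4).sum()>5]
    return m.sum(),[(x,round(float(z),1),round(float((z-108)/(x-20)),3)) for x,z in top]
if __name__=='__main__':
    for f in sys.argv[2:]: print(f,bar(dict(np.load(f)),float(sys.argv[1])))
E
python3 bar.py 0 scene0.npz side0.npz scene2.npz side2.npz
```

```text
scene0.npz (np.int64(234), [(150, 109.3, 0.01), (160, 108.9, 0.006), (170, 109.2, 0.008), (180, 109.1, 0.007)])
side0.npz (np.int64(185), [(150, 108.9, 0.007), (160, 108.6, 0.004), (170, 108.7, 0.005), (180, 109.0, 0.006)])
scene2.npz (np.int64(244), [(150, 131.9, 0.183), (160, 133.6, 0.183), (170, 135.3, 0.182), (180, 135.6, 0.173)])
side2.npz (np.int64(188), [(150, 132.3, 0.187), (160, 134.0, 0.186), (170, 135.5, 0.183), (180, 136.3, 0.177)])
```

move_arm --pt "0.0006 -0.0109 0 0.1" --pt "0.0024 -0.0228 0 0.21" --pt "0.0056 -0.0344 0 0.32" --pt "0.01 -0.0457 0 0.43" --pt "0.0156 -0.0563 0 0.54"

```text
clock: 2.22
tcp_pos: [532.9, -8.3, 140.7]
tool_rot: [-2.823, -1.376, 0.001]
ft_force: [2.6, 7.4, -14.6]
finger_gap: 0.147
grip_force: 39.7
```

move_arm --pt "0.0006 -0.0109 0 0.1" --pt "0.0022 -0.0218 0 0.2" --pt "0.0049 -0.0324 0 0.3" --pt "0.0049 -0.0324 0 0.3" --pt "0.0049 -0.0324 0 0.3"

```text
clock: 2.63
tcp_pos: [510.1, 15.4, 141.1]
tool_rot: [-2.994, -0.948, 0.002]
ft_force: [-3.9, 3.4, -6.8]
finger_gap: 0.144
grip_force: 40.7
```

```bash
python3 - <<'E'
from bar import *
s=snap('side','side3.png'); c=snap('scene','scene3.png')
o=manip.get_obs(); print(o['tcp_pos'],o['ft_force'],o['finger_gap'])
p=o['tcp_pos'][:2]-H; q=np.degrees(np.arctan2(-p[0],-p[1]))-6.8; print('q',q,'rho',np.hypot(*p))
print(bar(s,q),bar(c,q))
E
```

```text
[510.48389662  14.87370501 141.05572701] [-4.53152956  3.10613513 -5.10387657] 0.14807922857227435
q 48.54785579283465 rho 109.79089595976504
(np.int64(292), [(150, 131.8, 0.183), (160, 134.0, 0.186), (170, 135.1, 0.181), (180, 136.5, 0.178)]) (np.int64(259), [(150, 131.7, 0.183), (160, 134.0, 0.186), (170, 134.8, 0.179), (180, 136.7, 0.18)])
```

move_arm --pt "-0.001 0 0.0016 0" --pt "-0.002 0 0.0032 0" --pt "-0.003 0 0.0049 0" --pt "-0.004 0 0.0065 0" --pt "-0.004 0 0.0065 0"

```text
clock: 3.15
tcp_pos: [507.1, 11.7, 134.9]
tool_rot: [2.995, 0.947, -0.002]
ft_force: [-8.2, -1.7, 3.4]
finger_gap: 0.145
grip_force: 42.4
```

move_arm --pt "0 0 0 0" --pt "0 0 0 0" --pt "0 0 0 0" --pt "0 0 0 0" --gripper 0.75 --newtons 20

```text
clock: 3.48
tcp_pos: [508.5, 12.0, 134.9]
tool_rot: [2.995, 0.946, 0.002]
ft_force: [0.5, 0.5, 1.0]
finger_gap: 0.254
grip_force: 0.0
```

```bash
cat > chk.py <<'E'
from bar import *
import sys
s=snap('side','side%s.png'%sys.argv[1]); c=snap('scene','scene%s.png'%sys.argv[1])
o=manip.get_obs(); p=o['tcp_pos'][:2]-H; q=np.degrees(np.arctan2(-p[0],-p[1]))-6.8
print(o['clock'],o['tcp_pos'],o['ft_force'],o['finger_gap'],'tool q',q,'rho',np.hypot(*p))
for n,x in(('side',s),('scene',c)):   # gate angle from points at bar height
    W=cloud(x); d=W[...,:2]-H; r=np.hypot(d[...,0],d[...,1]); a=np.degrees(np.arctan2(-d[...,0],-d[...,1]))-6.8
    m=(x['depth']>0)&(W[...,2]>88)&(W[...,2]<126)&(r>148)&(r<186)&(abs(a-q)<8)
    g=np.median(a[m]); print(n,'gate',g,m.sum(),bar(x,g))
E
python3 chk.py 4
```

```text
3.5833 [508.23239084  12.13882039 134.69842007] [ 0.00967934 -0.24741789 -0.3924923 ] 0.24990394144884187 tool q 48.057110365247496 rho 113.20221550191653
side gate 46.20075428507232 259 (np.int64(273), [(150, 122.4, 0.111), (160, 123.7, 0.112), (170, 124.3, 0.109), (180, 125.1, 0.107)])
scene gate 45.88312174435379 236 (np.int64(253), [(150, 122.5, 0.111), (160, 123.6, 0.111), (170, 124.2, 0.108), (180, 125.4, 0.109)])
```

move_arm --pt "0.0001 -0.0045 0 0.04" --pt "0.0004 -0.0091 0 0.08" --pt "0.0008 -0.0136 0 0.12" --pt "0.0014 -0.0181 0 0.16" --pt "0.0023 -0.0225 0 0.2"

```text
clock: 4.0
tcp_pos: [497.1, 31.6, 134.7]
tool_rot: [3.075, 0.639, 0.001]
ft_force: [0.2, -4.0, 1.1]
finger_gap: 0.25
grip_force: 1.8
```

```bash
python3 chk.py 5
```

```text
4.1 [496.8119893   32.21176487 134.63280631] [-0.4985814   0.33340392  0.0525139 ] 0.2504385600342732 tool q 59.75889319251178 rho 113.34220447779832
side gate 55.77476247277958 278 (np.int64(288), [(150, 122.4, 0.111), (160, 123.2, 0.108), (170, 124.0, 0.107), (180, 124.6, 0.103)])
scene gate 56.25789586446116 227 (np.int64(241), [(150, 122.1, 0.109), (160, 122.9, 0.107), (170, 124.4, 0.109), (180, 125.4, 0.109)])
```

move_arm --pt "0 -0.003 0 0.026" --pt "0.0002 -0.0059 0 0.052" --pt "0.0003 -0.0088 0 0.078" --pt "0.0006 -0.0118 0 0.104" --pt "0.001 -0.0147 0 0.13"

```text
clock: 4.52
tcp_pos: [492.0, 45.5, 134.6]
tool_rot: [3.11, 0.442, 0.0]
ft_force: [0.1, -3.2, -0.7]
finger_gap: 0.253
grip_force: 1.0
```

move_arm --pt "0 -0.0009 0 0.008" --pt "0 -0.0018 0 0.016" --pt "0 -0.0027 0 0.024" --pt "0.0001 -0.0036 0 0.032" --pt "0.0001 -0.0045 0 0.04"

```text
clock: 4.93
tcp_pos: [490.7, 50.2, 134.5]
tool_rot: [-3.119, -0.378, -0.0]
ft_force: [0.1, 0.3, 1.1]
finger_gap: 0.248
grip_force: 0.0
```

```bash
python3 chk.py 6
```

```text
5.0333 [490.68556308  50.28443956 134.50627529] [-0.13859485  1.20342833 -0.13100368] 0.25073746113874246 tool q 69.41528183793073 rho 113.38002347605862
side gate 65.96475860396441 277 (np.int64(274), [(150, 108.6, 0.005), (160, 108.5, 0.004), (170, 109.1, 0.008), (180, 108.8, 0.005)])
scene gate 65.65466098701035 204 (np.int64(207), [(150, 109.1, 0.008), (160, 109.1, 0.008), (170, 108.8, 0.005), (180, 108.9, 0.005)])
```

move_arm --pt "0 0 0 0" --pt "0 0 0 0" --pt "0 0 0 0" --pt "0 0 -0.01 0" --pt "0 0 -0.03 0" --gripper 0.3

```text
clock: 5.45
tcp_pos: [489.7, 50.2, 163.2]
tool_rot: [-3.118, -0.379, 0.006]
ft_force: [0.7, 0.5, 0.0]
finger_gap: 0.703
grip_force: 0.0
```

move_arm --pt "0 0 -0.03 0" --pt "0 0 -0.06 0" --pt "0 0 -0.08 0" --pt "0 0 -0.08 0" --pt "0 0 -0.08 0"

```text
clock: 5.87
tcp_pos: [490.9, 50.2, 245.2]
tool_rot: [3.118, 0.379, 0.003]
ft_force: [0.2, -0.3, 0.1]
finger_gap: 0.702
grip_force: 0.0
```

```bash
python3 chk.py 7; python3 - <<'E'
import cv2,numpy as np
a=cv2.imread('pics/side7.png');b=cv2.imread('pics/scene7.png')
cv2.imwrite('pics/c7.png',np.hstack([cv2.resize(b[120:370,180:430],(400,400)),cv2.resize(a[180:430,150:400],(400,400))]))
E
```

```text
5.9667 [490.2330018   50.19851493 243.64536852] [-0.87512784 -0.9068743   0.29876826] 0.7034113758959737 tool q 69.42755430429561 rho 113.84002628660312
side gate 65.90408968204945 278 (np.int64(273), [(150, 108.3, 0.002), (160, 108.3, 0.002), (170, 108.7, 0.005), (180, 109.6, 0.01)])
scene gate 65.62393459811291 202 (np.int64(207), [(150, 109.0, 0.008), (160, 108.5, 0.003), (170, 108.5, 0.003), (180, 108.4, 0.003)])
```

View pics/c7.png

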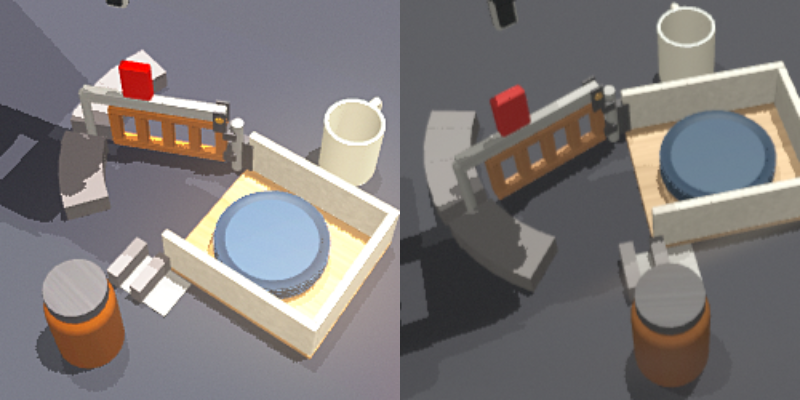

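The gate stands open with its nose down in the slot (left crop (92,125), right crop (470,195)). The bar is fully down, the gripper is clear, and the plates, jar and mug look undisturbed.

```bash
python3 -c "
from rig import manip
print(manip.job_done())"
```

```text
the job is handed in; nothing more can be done
None
```

The gate is hooked open at about 66° with the latch bar fully down in the kerb slot, the gripper has let go and is clear, the plates, jar and mug look undisturbed in the last pictures, and the job was handed in at about 6 s on the robot's clock.

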